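# Zero the lab balance

### The arm

A 6-joint arm with a two-finger parallel gripper is mounted at the origin on the work surface. World frame = base frame: x ahead of the robot, y to its left, z up, the work surface at z = 0. Lengths are in mm, angles in degrees, forces in N, time in s.
With the tool pointing down it reaches from about 300 to 850 mm from the base axis. Payload 4.2 kg.
Tool frame: the origin (TCP) lies between the finger pads; the fingertips stand 14 mm ahead of it and the grasp point (between the pads) lies 5 mm behind it (env.finger_overhang is the distance from the TCP to the fingertips, in mm); z points along the fingers, y is the line along which they close (so a half turn about z gives the same grasp; the last joint's range is limited). The gripper opens to 91 mm and grips with 3 to 60 N. Pads are 32 mm wide; open, the fingers measure 118 mm over their backs; the gripper's body (76 mm by 178 mm) begins 60 mm behind the grasp point.
Start: joints at [66.864, 18.312, 89.639, -0, 72.044, -1.146], TCP at [215.31, 533.182, 227.976] pointing down, gripper open.
Joint ranges: [-177.97, 177.97], [-48.28, 115.42], [12.27, 149.76], [-77.06, 257.06], [2.81, 150.46], [-146.56, 146.56]. Speed limits (degrees/s): [147.25, 147.25, 180, 180, 180, 180].

### API

Orientations are given as [roll, pitch, yaw] about the fixed x, y, z axes, in that order (R = Rz(yaw) Ry(pitch) Rx(roll)).
In Python, from workcell import status, cams, env, finder gives the robot as it stands.
- The arm moves only by the tool apply_moves, never from a script. Its argument "increments" is a list of rows, each a list of 7 numbers: the opening, from -1 (shut) to 1 (fully open), then the shift along the world's x, y, z in m, then the turn, a rotation vector about the world's x, y, z in degrees. In form: [[gripper, x, y, z, ax, ay, az], ...]. A call has 1 to 5 rows; each row shifts and turns the commanded pose from where the row before left it; what a row does not reach is not made up. A row lasts 1/12 s, in which the tool goes at most 41.7 mm and 7.16 degrees, less where a joint would pass 70% of its speed; a pose out of reach is approached as far as the arm can. A call with a gripper value outside its range is refused whole. The fingers move at their own pace and stop on an object; "newtons" is the grip in N (left out, the last holds). Time passes only in rows, so rows that do not move let the fingers close. It gives the time, the measured TCP pose, the force, the opening and the grip force at its end, in the units of the state.
- status.state(): the state, without advancing time (a new reading comes with each control period).
- cams.grab_frame(name): name is "side" or "top"; returns a dict with "color" (400x640x3 uint8, red, green, blue), "intrinsics" (3x3 intrinsics, pixels), "R" (3x3) and "t" (3): a world point X has camera coordinates R X + t. Camera axes: x right, y down, z forward; pixel columns grow to the right and rows downward; lengths in mm; the calibration is good to about 2 mm. A picture is of the moment at which its call begins. There is no depth.
- env.job_done(): hands the job in; it is judged then, once.
Trained networks look in the newest picture that a camera, given by its name, has taken for a name from the list of things; names that differ only in an ending like _2 or _b are one class to them, and where a whole thing is asked for, a point or a joint stands for the part that bears it (a point fixed in the world has none). Each returns a list of dicts, best first, with "score" (0 to 1); they miss things now and then, are a little off and sometimes report something else, mostly with a low value. They report only what shows in the picture. A call takes as long as a camera call. They do not tell look-alikes from the thing itself.
- finder.boxes_of(query, camera): "rect" ([left, top, width, height] in pixels, round what is visible of it).
- finder.trace(query, camera): "pixels" (400x640 bool, what is visible of it) and "rect" ([left, top, width, height] in pixels, round what is visible of it).
The state is a dict: "time_s": time; "qpos": joint angles; "qvel": joint speeds; "effort": joint torques, N m; "ee_pos": TCP position; "ee_rot": TCP orientation; "force": force on the tool from outside, world axes, zero at the start; "torque": the same for the moment, N m; "gripper_width": finger opening in mm; "gripper_force": force on a finger pad.
Only numpy, scipy, OpenCV 4.12 (cv2) and the standard library are available. Lean on these libraries where they do the work, as an engineer would, in place of code of your own. Each camera call takes 0.05 s, during which the arm holds its last target. There are 200 camera calls.

### The job

Zero the balance: lift the metal cylinder off its pan and stand it gently, upright, wholly on the cork mat, then push the clear draught cover fully shut over the empty pan. With the cover shut, press the wide bar-shaped zero key just until it clicks (the resistance suddenly drops), not on to the bottom, and let it come up again. Do not press the round power key, and leave the beaker, the measuring cylinder and the brass block where they are.

Things in the scene. Friction and masses are not known exactly. Their poses are not given: they have to be found in the camera images.
- balance: White bench balance, 270 x 215 mm, fixed. Origin: centre of its underside. x runs from its front (key side, towards the robot) to its back, y to its left. Top deck 50 mm up. On the deck, 88 mm in front of the centre, the two keys lie side by side, 50 mm left and 50 mm right (which is which varies).
- pan (a point): Centre of the top face of the round steel pan, 130 mm across, 64 mm above the bench, 45 mm behind the balance's centre.
- hinge (a point): Middle of the cover's hinge line (same axes as the balance), 85 mm left (+y) of the pan's centre, 52 mm above the bench. The hinge line runs along the balance's x.
- cover (a joint): Angle of the clear draught cover: 0 = shut over the pan; grows as it opens up and over to the balance's left. Starts at 1.75 to 2.05: on edge, leaning outwards to the left. Stiff hinge: it stays where it is left and takes about 2 N at the lip to move. It cannot shut while the cylinder is on the pan.
- cover_lip (a point): Middle of the lip's outer edge, turns with the cover. The cover is a shallow clear box with grey edges, open underneath, 155 mm along the hinge. Shut, its flat top is 45 mm above the hinge line and reaches 165 mm right (-y) of it, plus the 18 mm grey lip, 4 mm thick, at the same level: this point is 183 mm right of the hinge line and 43 mm above it.
- zero_key_top (a point): Centre of the top of the zero key: grey bar-shaped key, 62 mm (along the balance's y) x 34 mm, its top 18 mm above the deck (68 mm above the bench) when up. It goes straight down and springs back up. A dome key: the resistance climbs, drops suddenly at the click, then climbs again to the bottom.
- zero_key (a joint): How far the zero key is pressed, in metres (0 = up, 0.011 = bottom). Resistance: starts at about 3 N, about 8 N at 2.7 mm, falling (the click) to about 3 N at 7 mm, about 6 N again at 9 mm, 13 N at 11 mm. It has clicked at 4.2 mm; more than 9 mm is too far.
- power_key_top (a point): Centre of the top face of the round power key, 36 mm across, otherwise like the zero key. Not to be pressed.
- power_key (a joint): How far the power key is pressed down, in metres.
- specimen_mid (a point): Centre (half-way up) of the plain aluminium cylinder, 38 mm across, 70 mm tall, about 0.2 kg, that starts standing on the pan; its z axis is the cylinder's axis.
- mat_top (a point): Centre of the top face of the cork mat, 130 x 130 mm and 6 mm thick, fixed on the bench to the right of the balance; x and y axes along its sides.
- beaker: Glass beaker, 80 mm across, 100 mm tall, bystander; origin under its centre.
- grad_cylinder: Measuring cylinder, 250 mm tall on an 80 mm foot, bystander; origin under its centre.
- brass_block: Brass block, 60 x 30 x 30 mm, bystander.
Not all that is in view belongs to the job. What is shaped like the part that bears specimen_mid but blue or pink is not meant.

How it is judged (in metres and radians):
On the way, in this order (a step that is already met when the one before it is completed fails the run):
1. the cylinder stands upright, let go, wholly on the cork mat (x of specimen_mid in the frame of mat_top between -0.048 and 0.048 m and y of specimen_mid in the frame of mat_top between -0.048 and 0.048 m and z of specimen_mid in the frame of mat_top below 0.039 m and angle between specimen_mid's own z axis and vertical below 0.12 rad and contact force between the fingers and specimen below 0.1 N), for 0.2 s.
2. the cover is fully shut (value of joint cover below 0.05 rad), for 0.2 s.
3. the zero key is pressed past its click with the cover shut (value of joint zero_key above 0.0042 m and value of joint cover below 0.05 rad), for 0.05 s.
At the end, for the whole second after the job is handed in: The cylinder stands at rest, upright (within 0.12 rad) and wholly on the mat (centre within 48 mm of the mat's centre along each side), the cover is shut (below 0.05 rad), and both keys are up again (within 1.5 mm) (x of specimen_mid in the frame of mat_top between -0.048 and 0.048 m and y of specimen_mid in the frame of mat_top between -0.048 and 0.048 m and z of specimen_mid in the frame of mat_top below 0.039 m and angle between specimen_mid's own z axis and vertical below 0.12 rad and linear speed of specimen below 0.02 m/s and value of joint cover below 0.05 rad and value of joint each of zero_key, power_key below 0.0015 m); the robot touches nothing.
It fails at once if the zero key is pushed on towards its bottom (more than 9 mm down) (value of joint zero_key above 0.009 m).
It fails at once if the zero key is clicked while the cover is open (value of joint zero_key above 0.0042 m and value of joint cover above 0.1 rad).
It fails at once if the power key is pressed (more than 3 mm) (value of joint power_key above 0.003 m).
It fails at once if the cylinder is dropped (moves faster than 0.5 m/s with no finger touching it) (linear speed of specimen above 0.5 m/s and contact force between the fingers and specimen below 0.05 N).
It fails at once if the beaker, measuring cylinder or brass block is shifted by more than 40 mm or knocked over (distance of any of beaker, grad_cylinder, brass_block from where it was at the start of the episode above 0.04 m or angle between any of beaker, grad_cylinder's own z axis and vertical above 0.5 rad).
It also fails if it takes over 70 s, if anything falls off the work surface, if the arm or the gripper's body presses on something with over 40 N, if the wrist force passes 120 N, or if a joint passes its speed limit or range.

## Working session

There is one attempt and no reset: what is moved stays moved. The work goes in short steps, Python scripts to look and compute and a tool call to move; the robot and the scene stay as the last step left them, time stands still between calls to the robot, and variables do not carry over. Pictures are saved under pics/ and viewed, at most 10 in all, crops included, and the job is handed in when it is done.

Besides the shell and the picture viewer there is one more tool, called after ">>>" as name(argument=value, ...) on one line, values as JSON. apply_moves: Moves the arm, as the interface text tells. Its arguments: {"type":"object","properties":{"increments":{"type":"array","items":{"type":"array","items":{"type":"number"}}},"newtons":{"type":"number"}},"required":["increments"]}

```bash
mkdir -p pics; ls
python3 - <<'E'
from workcell import status,cams,env,finder
import cv2,numpy as np
for c in("side","top"):
    f=cams.grab_frame(c); cv2.imwrite(f"pics/{c}0.png",f["color"][:,:,::-1])
    print(c,np.round(f["intrinsics"],1).tolist(),np.round(f["R"],4).tolist(),np.round(f["t"],1).tolist())
    for n in["balance","pan","cover","cover_lip","zero_key_top","power_key_top","specimen_mid","mat_top","beaker","grad_cylinder","brass_block"]:
        try: print(n,[(np.round(b["rect"]).tolist(),round(b["score"],2)) for b in finder.boxes_of(n,c)][:4])
        except Exception as e: print(n,e)
print(status.state())
E
```

```text
pics
side [[503.7, 0.0, 314.0], [0.0, 503.7, 204.1], [0.0, 0.0, 1.0]] [[0.9952, -0.0973, 0.0129], [-0.0493, -0.609, -0.7917], [0.0849, 0.7872, -0.6108]] [-624.8, 122.8, 1377.6]
balance [([240.0, 122.0, 111.0, 130.0], 0.62)]
pan [([242.0, 124.0, 105.0, 127.0], 0.64)]
cover [([267.0, 123.0, 60.0, 72.0], 0.63)]
cover_lip [([267.0, 122.0, 58.0, 69.0], 0.88)]
zero_key_top []
power_key_top []
specimen_mid [([304.0, 242.0, 13.0, 31.0], 0.96), ([362.0, 211.0, 17.0, 26.0], 0.78), ([291.0, 179.0, 15.0, 23.0], 0.58), ([360.0, 181.0, 17.0, 26.0], 0.53)]
mat_top [([241.0, 301.0, 69.0, 60.0], 0.69), ([254.0, 199.0, 8.0, 8.0], 0.68)]
beaker [([338.0, 274.0, 36.0, 55.0], 0.69)]
grad_cylinder [([285.0, 82.0, 19.0, 42.0], 0.82), ([257.0, 210.0, 18.0, 22.0], 0.5)]
brass_block [([254.0, 194.0, 10.0, 13.0], 0.52), ([223.0, 142.0, 18.0, 14.0], 0.44), ([292.0, 178.0, 16.0, 25.0], 0.38)]
top [[397.4, 0.0, 314.4], [0.0, 397.4, 203.4], [0.0, 0.0, 1.0]] [[-0.0906, -0.9959, -0.0002], [-0.975, 0.0888, -0.2035], [0.2027, -0.0182, -0.9791]] [108.4, 613.0, 1046.5]
balance [([224.0, 176.0, 61.0, 69.0], 0.62), ([226.
[... 696 characters left out ...]
 291.0, 15.0, 25.0], 0.67)]
{'time_s': 1.2, 'qpos': array([ 6.68637435e+01,  1.83115970e+01,  8.96408948e+01,  5.12842823e-04,
        7.20427970e+01, -1.14653124e+00]), 'qvel': array([-0.04890391,  0.03630671, -0.10157687, -0.10555334, -0.01351315,
       -0.07033151]), 'effort': array([-1.27072735e-04, -4.12373936e+01, -2.32225460e+01,  7.27893761e-02,
        3.82509094e-02, -3.84058592e-05]), 'ee_pos': array([215.30797732, 533.17375788, 227.96610332]), 'ee_rot': array([ 1.79995280e+02, -3.93508673e-04,  1.58010117e+02]), 'force': array([ 0.03872619, -0.80249917, -0.75366426]), 'torque': array([0.03724623, 0.04486844, 0.01513631]), 'gripper_force': 0.0, 'gripper_width': 91.19038626966292}
```

Run:
```python
import cv2,numpy as np
a=cv2.imread("pics/side0.png")[70:370,200:420]; b=cv2.imread("pics/top0.png")[110:330,100:500]
cv2.imwrite("pics/a.png",cv2.resize(a,None,fx=2,fy=2,interpolation=3))
cv2.imwrite("pics/b.png",cv2.resize(b,None,fx=2,fy=2,interpolation=3))
```

```text
(no output)
```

View pics/a.png

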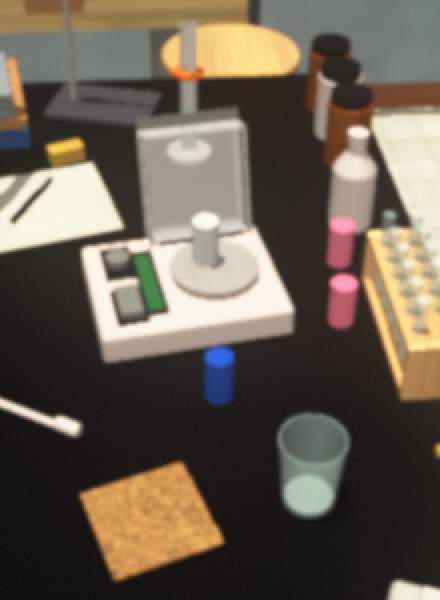

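View pics/b.png

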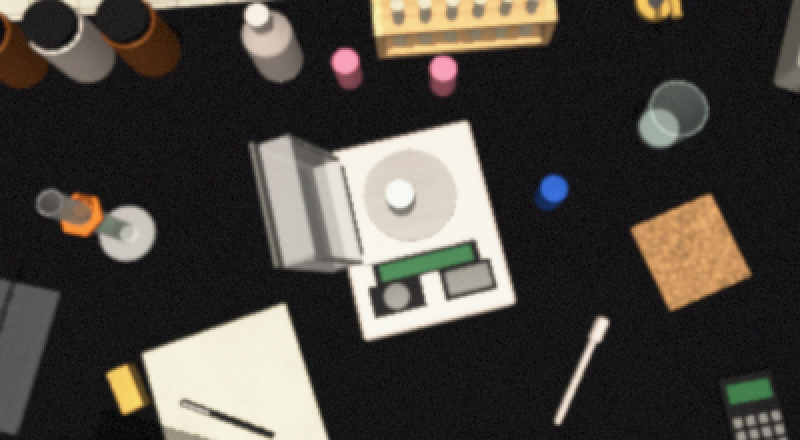

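Side view: the grey-white cylinder stands on the pan at about (302,190). The cover is open behind it, the bar key is at (264,221), the round key at (259,199), the mat at (275,330) and the beaker at (356,302).
Top view: the cylinder is at (300,206), the bar key at (334,249), the round key at (298,258) and the mat at (446,236).
Cylinder candidates in the top view are pink (273,144), pink (321,147), blue (376,205) and plain metal (300,206). The metal one on the pan fits, because the others are coloured. I'll triangulate these points and confirm in a crop.

```bash
cat > h.py <<'E'
import numpy as np,cv2
from workcell import status,cams,env,finder
def tri(fs,fr_s,ft,fr_t):
    P=lambda f:f["intrinsics"]@np.c_[f["R"],f["t"]]
    X=cv2.triangulatePoints(P(fr_s),P(fr_t),np.array(fs,float),np.array(ft,float)).ravel(); return X[:3]/X[3]
def atz(f,p,z):
    d=f["R"].T@np.linalg.solve(f["intrinsics"],[p[0],p[1],1.]); c=-f["R"].T@f["t"]
    return c+d*(z-c[2])/d[2]
def proj(f,X):
    q=f["intrinsics"]@(f["R"]@np.array(X,float)+f["t"]); return q[:2]/q[2]
E
python3 - <<'E'
from h import *
s=cams.grab_frame("side");t=cams.grab_frame("top")
S=lambda u,v:(200+u/2,70+v/2); T=lambda u,v:(100+u/2,110+v/2)
pts=dict(pan=(S(215,267),T(410,195),64),spec=(S(205,220),T(399,193),134),zero=(S(129,302),T(469,279),68),power=(S(118,258),T(397,296),68),
m1=(S(182,462),T(711,195),6),m2=(S(222,544),T(750,274),6),m3=(S(113,579),T(671,310),6),m4=(S(80,495),T(632,228),6),
blue=(S(219,355),T(554,188),70),beaker=(S(313,440),T(678,108),100),bfr=(S(292,320),T(468,121),50),gradtop=(S(189,25),T(50,203),250),
lipA=(S(137,122),T(252,143),0),lipB=(S(240,112),T(276,268),0))
for n,(a,b,z) in pts.items():
    print(n,np.round(tri(a,s,b,t)).tolist(),"at z: side",np.round(atz(s,a,z)[:2]).tolist(),"top",np.round(atz(t,b,z)[:2]).tolist())
c=t["color"][160:280,210:400,::-1]; cv2.imwrite("pics/c.png",cv2.resize(c,None,fx=4,fy=4,interpolation=2))
E
```

```text
pan [615.0, 80.0, 57.0] at z: side [615.0, 72.0] top [611.0, 80.0]
spec [602.0, 93.0, 132.0] at z: side [602.0, 90.0] top [601.0, 93.0]
zero [490.0, 9.0, 58.0] at z: side [491.0, -2.0] top [487.0, 10.0]
power [476.0, 109.0, 60.0] at z: side [477.0, 99.0] top [473.0, 109.0]
m1 [553.0, -323.0, 103.0] at z: side [548.0, -240.0] top [582.0, -360.0]
m2 [540.0, -395.0, 42.0] at z: side [585.0, -364.0] top [463.0, -397.0]
m3 [445.0, -313.0, -117.0] at z: side [463.0, -400.0] top [422.0, -276.0]
m4 [476.0, -260.0, -10.0] at z: side [425.0, -280.0] top [544.0, -237.0]
blue [603.0, -120.0, 69.0] at z: side [604.0, -121.0] top [601.0, -120.0]
beaker [694.0, -300.0, 97.0] at z: side [693.0, -303.0] top [692.0, -299.0]
bfr [717.0, -14.0, 31.0] at z: side [712.0, -37.0] top [714.0, -13.0]
gradtop [606.0, 494.0, 245.0] at z: side [608.0, 485.0] top [602.0, 492.0]
lipA [573.0, 248.0, 232.0] at z: side [515.0, 614.0] top [724.0, 308.0]
lipB [614.0, 248.0, 215.0] at z: side [713.0, 638.0] top [534.0, 282.0]
```

View pics/c.png

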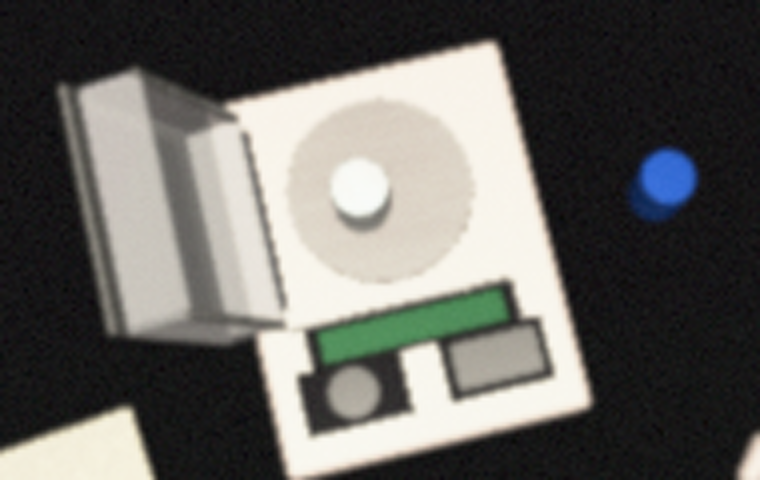

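The crop confirms it. The plain metal cylinder is on the pan at top px (300,206). The wide bar key (zero) is on the right, and the round key (power) is on the left. The pan centre is about (611,80) with yaw 8.8°, the cylinder is at (601,93), and the mat centre is (504,-319).

>>> apply_moves(increments=[[1,0.024,-0.0275,0.016,0,0,-3.7],[1,0.024,-0.0275,0.016,0,0,-3.7],[1,0.024,-0.0275,0.016,0,0,-3.7],[1,0.024,-0.0275,0.016,0,0,-3.7],[1,0.024,-0.0275,0.016,0,0,-3.7]], newtons=15)

```text
time_s: 1.72
ee_pos: [336.0, 394.3, 308.8]
ee_rot: [180.0, 0.0, 139.4]
force: [-0.6, -0.6, 0.4]
gripper_width: 90.9
gripper_force: 0.0
```

>>> apply_moves(increments=[[1,0.024,-0.0275,0,0,0,-3.7],[1,0.024,-0.0275,0,0,0,-3.7],[1,0.024,-0.0275,0,0,0,-3.7],[1,0.024,-0.0275,0,0,0,-3.7],[1,0.024,-0.0275,0,0,0,-3.7]])

```text
time_s: 2.13
ee_pos: [456.2, 256.7, 308.2]
ee_rot: [180.0, -0.0, 120.8]
force: [0.3, 1.4, 0.8]
gripper_width: 91.5
gripper_force: 0.0
```

>>> apply_moves(increments=[[1,0.024,-0.0275,0,0,0,-3.7],[1,0.024,-0.0275,0,0,0,-3.7],[1,0.024,-0.0275,0,0,0,-3.7],[1,0.024,-0.0275,0,0,0,-3.7],[1,0.024,-0.0275,0,0,0,-3.7]])

```text
time_s: 2.55
ee_pos: [576.2, 119.1, 308.1]
ee_rot: [180.0, -0.0, 102.3]
force: [0.4, 0.7, 0.1]
gripper_width: 91.1
gripper_force: 0.0
```

>>> apply_moves(increments=[[1,0.024,-0.0275,0,0,0,-3.7],[1,0,0,0,0,0,0],[1,0,0,0,0,0,0]])

```text
time_s: 2.8
ee_pos: [600.1, 91.7, 307.2]
ee_rot: [-179.9, -0.0, 98.7]
force: [-0.4, -0.6, -0.4]
gripper_width: 91.1
gripper_force: 0.0
```

>>> apply_moves(increments=[[1,0.0003,0.0003,-0.036,0,0,0],[1,0,0,-0.036,0,0,0],[1,0,0,-0.036,0,0,0],[1,0,0,-0.036,0,0,0],[1,0,0,0,0,0,0]])

```text
time_s: 3.22
ee_pos: [594.0, 94.0, 157.0]
ee_rot: [-179.1, -0.0, 98.9]
force: [-1.5, -0.3, -1.4]
gripper_width: 91.1
gripper_force: 0.0
```

Run:
```python
from h import *
s=cams.grab_frame("side")
c=s["color"][110:250,220:370,::-1]; c=cv2.resize(c,None,fx=4,fy=4,interpolation=2)
for z in (64,134):
  p=(proj(s,[601,93,z])-[220,110])*4; cv2.circle(c,tuple(int(v) for v in p),3,(0,0,255),-1)
cv2.imwrite("pics/d.png",c)
```

```text
(no output)
```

View pics/d.png

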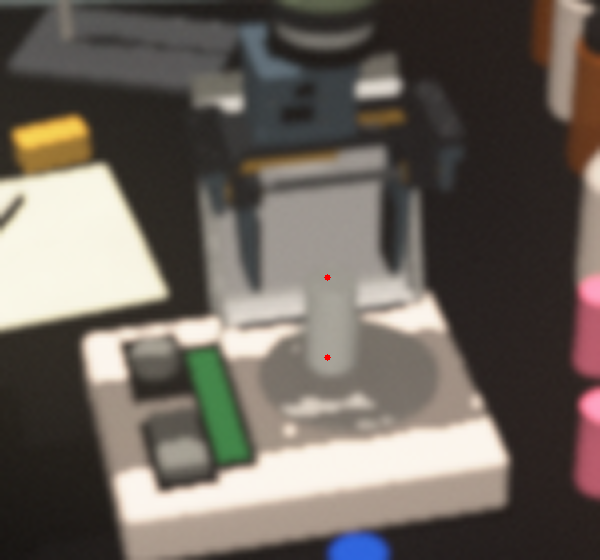

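The fingers straddle the cylinder, whose centre is at about (302,190) in the full side picture, and my projected axis (red dots) matches it. Next I descend and close.

>>> apply_moves(increments=[[1,0,0,-0.02,0,0,0],[1,0,0,-0.02,0,0,0],[1,0,0,-0.018,0,0,0],[1,0,0,0,0,0,0],[0.2,0,0,0,0,0,0]])

```text
time_s: 3.68
ee_pos: [600.5, 94.2, 108.0]
ee_rot: [179.9, -0.0, 98.9]
force: [0.4, 0.5, 1.1]
gripper_width: 87.0
gripper_force: 0.0
```

>>> apply_moves(increments=[[-0.1,0,0,0,0,0,0],[-0.3,0,0,0,0,0,0],[-0.6,0,0,0,0,0,0],[-0.6,0,0,0,0,0,0],[-0.6,0,0,0,0,0,0]])

```text
time_s: 4.1
ee_pos: [599.9, 93.5, 106.7]
ee_rot: [179.9, 0.0, 98.8]
force: [0.6, 0.1, 0.0]
gripper_width: 54.1
gripper_force: 0.0
```

>>> apply_moves(increments=[[-0.6,0,0,0,0,0,0],[-0.6,0,0,0,0,0,0],[-0.6,0,0,0,0,0,0],[-0.6,0,0,0,0,0,0],[-0.6,0,0,0,0,0,0]])

```text
time_s: 4.52
ee_pos: [600.0, 93.5, 106.1]
ee_rot: [180.0, 0.0, 98.8]
force: [1.3, -0.5, 1.3]
gripper_width: 37.7
gripper_force: 15.0
```

>>> apply_moves(increments=[[-0.6,0,0,0.005,0,0,0],[-0.6,0,0,0.015,0,0,0],[-0.6,0,0,0.025,0,0,0],[-0.6,0,0,0.025,0,0,0],[-0.6,0,-0.01,0.01,0,0,0]])

```text
time_s: 4.93
ee_pos: [600.7, 84.7, 189.1]
ee_rot: [179.7, -0.0, 98.9]
force: [0.2, -0.1, -2.1]
gripper_width: 38.0
gripper_force: 15.0
```

>>> apply_moves(increments=[[-0.6,-0.005,-0.02,0,0,0,0],[-0.6,-0.008,-0.034,0,0,0,0],[-0.6,-0.008,-0.034,0,0,0,0],[-0.6,-0.008,-0.034,0,0,0,0],[-0.6,-0.008,-0.034,0,0,0,0]])

```text
time_s: 5.35
ee_pos: [561.1, -74.4, 185.2]
ee_rot: [-179.9, -0.0, 98.8]
force: [0.8, -0.1, -2.9]
gripper_width: 37.9
gripper_force: 15.0
```

>>> apply_moves(increments=[[-0.6,-0.008,-0.034,0,0,0,0],[-0.6,-0.008,-0.034,0,0,0,0],[-0.6,-0.008,-0.034,0,0,0,0],[-0.6,-0.008,-0.034,0,0,0,0],[-0.6,-0.008,-0.034,0,0,0,0]])

```text
time_s: 5.77
ee_pos: [520.8, -244.4, 185.2]
ee_rot: [-179.9, -0.0, 98.8]
force: [0.8, -0.1, -3.1]
gripper_width: 37.4
gripper_force: 15.0
```

>>> apply_moves(increments=[[-0.6,-0.009,-0.034,0,0,0,0],[-0.6,-0.006,-0.03,0,0,0,0],[-0.6,-0.004,-0.014,0,0,0,0],[-0.6,0,0,0,0,0,0],[-0.6,0,0,0,0,0,0]])

```text
time_s: 6.18
ee_pos: [502.7, -320.6, 185.2]
ee_rot: [-179.9, -0.1, 98.7]
force: [0.1, 1.2, -2.9]
gripper_width: 37.7
gripper_force: 15.0
```

>>> apply_moves(increments=[[-0.6,0.001,0.001,-0.03,0,0,0],[-0.6,0,0,-0.035,0,0,0],[-0.6,0,0,-0.035,0,0,0],[-0.6,0,0,-0.02,0,0,0],[-0.6,0,0,0,0,0,0]])

```text
time_s: 6.6
ee_pos: [501.6, -315.6, 61.0]
ee_rot: [-179.5, -0.5, 98.9]
force: [-0.0, 0.4, -2.6]
gripper_width: 37.7
gripper_force: 15.0
```

>>> apply_moves(increments=[[-0.6,0,0,-0.005,0,0,0],[-0.6,0,0,-0.004,0,0,0],[-0.6,0,0,0,0,0,0],[-0.6,0,0,0,0,0,0]])

```text
time_s: 6.93
ee_pos: [505.4, -319.7, 58.3]
ee_rot: [179.9, 0.1, 98.8]
force: [-0.6, -0.5, -1.9]
gripper_width: 37.4
gripper_force: 15.0
```

>>> apply_moves(increments=[[-0.6,0,0,-0.004,0,0,0],[-0.6,0,0,-0.003,0,0,0],[-0.6,0,0,-0.002,0,0,0],[-0.6,0,0,0,0,0,0],[-0.6,0,0,0,0,0,0]])

```text
time_s: 7.35
ee_pos: [504.6, -319.6, 48.0]
ee_rot: [180.0, 0.0, 98.8]
force: [0.4, 0.2, -2.6]
gripper_width: 37.8
gripper_force: 15.0
```

>>> apply_moves(increments=[[-0.6,0,0,-0.001,0,0,0],[-0.6,0,0,0,0,0,0],[-0.6,0,0,0,0,0,0]])

```text
time_s: 7.6
ee_pos: [504.7, -319.6, 47.9]
ee_rot: [180.0, 0.0, 98.8]
force: [-1.6, 1.3, 4.9]
gripper_width: 37.5
gripper_force: 15.0
```

Contact with the mat (the force turned upward), so I release.

>>> apply_moves(increments=[[-0.1,0,0,0,0,0,0],[0.1,0,0,0,0,0,0],[0.6,0,0,0,0,0,0],[0.6,0,0,0,0,0,0],[0.6,0,0,0,0,0,0]])

```text
time_s: 8.02
ee_pos: [504.6, -319.5, 46.8]
ee_rot: [180.0, -0.0, 98.8]
force: [-0.0, -0.4, 0.6]
gripper_width: 65.2
gripper_force: 0.0
```

>>> apply_moves(increments=[[0.8,0,0,0,0,0,0],[0.8,0,0,0,0,0,0],[0.8,0,0,0,0,0,0]])

```text
time_s: 8.27
ee_pos: [504.6, -319.5, 46.9]
ee_rot: [180.0, -0.0, 98.8]
force: [0.0, -0.2, 0.9]
gripper_width: 81.3
gripper_force: 0.0
```

>>> apply_moves(increments=[[0.8,0,0,0.02,0,0,0],[0.8,0,0,0.038,0,0,0],[0.8,0,0,0.04,0,0,0],[-1,0,0,0.04,0,0,0],[-1,0,0,0.04,0,0,0]])

```text
time_s: 8.68
ee_pos: [504.3, -319.3, 226.8]
ee_rot: [-180.0, -0.0, 98.8]
force: [1.0, -1.0, -0.8]
gripper_width: 71.7
gripper_force: 0.0
```

>>> apply_moves(increments=[[-1,0,0.03,0.04,0,0,0],[-1,0,0.03,0.035,0,0,0],[-1,0,0.03,0,0,0,0]])

```text
time_s: 8.93
ee_pos: [507.1, -238.4, 297.2]
ee_rot: [179.4, 0.5, 98.7]
force: [1.1, -0.5, 1.4]
gripper_width: 51.7
gripper_force: 0.0
```

Run:
```python
from h import *
s=cams.grab_frame("side");t=cams.grab_frame("top")
a=cv2.resize(s["color"][60:380,210:410,::-1],None,fx=1.8,fy=1.8,interpolation=2)
b=cv2.resize(t["color"][140:300,200:500,::-1],None,fx=1.4,fy=1.4,interpolation=2)
H=max(a.shape[0],b.shape[0]); p=lambda i:cv2.copyMakeBorder(i,0,H-i.shape[0],0,0,0)
o=np.array([598,164,52.]);ex=np.array([.988,.153,0]);ey=np.array([-.153,.988,0])
for th in(1.75,1.85,1.95,2.05):
  ph=np.arctan2(43,183)+th; r=188
  L=o-ey*r*np.cos(ph)+[0,0,r*np.sin(ph)]
  print(th,np.round(L),[np.round(proj(s,L+ex*d)).tolist() for d in(-77,77)],[np.round(proj(t,L+ex*d)).tolist() for d in(-77,77)])
cv2.imwrite("pics/e.png",np.hstack([p(a),p(b)]))
for c in("side","top"):
  print([(np.round(b["rect"]).tolist(),round(b["score"],2)) for b in finder.boxes_of("specimen_mid",c)][:5])
```

```text
1.75 [587. 238. 224.] [[267.0, 129.0], [318.0, 123.0]] [[244.0, 242.0], [231.0, 180.0]]
1.85 [584. 255. 216.] [[266.0, 129.0], [317.0, 123.0]] [[238.0, 244.0], [225.0, 182.0]]
1.95 [582. 270. 206.] [[265.0, 129.0], [316.0, 124.0]] [[232.0, 246.0], [220.0, 185.0]]
2.05 [579. 285. 195.] [[265.0, 130.0], [314.0, 125.0]] [[227.0, 248.0], [215.0, 188.0]]
[([363.0, 210.0, 15.0, 28.0], 0.85), ([305.0, 244.0, 12.0, 27.0], 0.81), ([264.0, 307.0, 20.0, 27.0], 0.77), ([272.0, 124.0, 55.0, 70.0], 0.75), ([364.0, 177.0, 12.0, 30.0], 0.51)]
[([266.0, 134.0, 18.0, 22.0], 0.61), ([367.0, 198.0, 15.0, 22.0], 0.51), ([224.0, 178.0, 61.0, 65.0], 0.37)]
```

View pics/e.png

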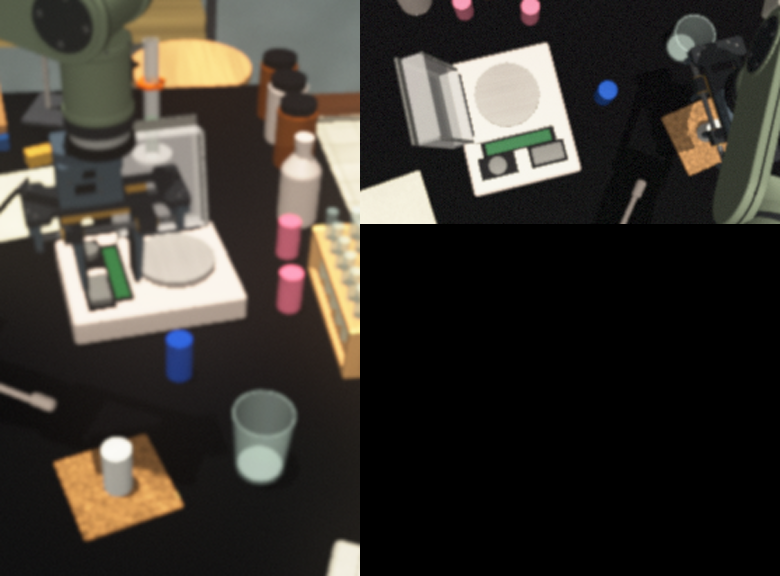

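The cylinder stands upright near the middle of the mat, at side (275,330). The lip runs from (225,181) to (237,244) in the top view, so the cover angle is about 1.85 rad. Next I go over to the left of the cover with the fingers closed.

>>> apply_moves(increments=[[-1,0.0045,0.037,0.002,0,0,0],[-1,0.0045,0.037,0.002,0,0,0],[-1,0.0045,0.037,0,0,0,0],[-1,0.0045,0.037,0,0,0,0],[-1,0.0045,0.037,0,0,0,0]])

```text
time_s: 9.55
ee_pos: [527.1, -52.0, 292.8]
ee_rot: [-179.9, -0.0, 98.7]
force: [0.8, -0.5, -0.4]
gripper_width: 2.4
gripper_force: 0.0
```

>>> apply_moves(increments=[[-1,0.0045,0.037,0,0,0,0],[-1,0.0045,0.037,0,0,0,0],[-1,0.0045,0.037,0,0,0,0],[-1,0.0045,0.037,0,0,0,0],[-1,0.0045,0.037,0,0,0,0]])

```text
time_s: 9.97
ee_pos: [549.9, 133.3, 292.6]
ee_rot: [-179.9, 0.0, 98.7]
force: [0.8, -0.2, 0.1]
gripper_width: 0.3
gripper_force: 0.0
```

>>> apply_moves(increments=[[-1,0.0045,0.037,0,0,0,0],[-1,0.0045,0.037,0,0,0,0],[-1,0.0045,0.037,0,0,0,0],[-1,0.0045,0.037,0,0,0,0],[-1,0.0045,0.037,0,0,0,0]])

```text
time_s: 10.38
ee_pos: [572.9, 318.4, 292.3]
ee_rot: [-179.9, 0.1, 98.7]
force: [1.0, 0.3, 0.1]
gripper_width: 0.0
gripper_force: 0.0
```

>>> apply_moves(increments=[[-1,0,0,0,0,0,0],[-1,0,0,0,0,0,0],[-1,0,0,0,0,0,0]])

```text
time_s: 10.63
ee_pos: [572.5, 316.5, 292.5]
ee_rot: [-179.9, 0.1, 98.8]
force: [0.1, -0.8, 0.5]
gripper_width: 0.6
gripper_force: 0.0
```

>>> apply_moves(increments=[[-1,0,0,-0.03,0,0,0],[-1,0,0,-0.03,0,0,0],[-1,0,0,-0.03,0,0,0],[-1,0.0018,-0.0119,0,0,0,0],[-1,0.0018,-0.0119,0,0,0,0]])

```text
time_s: 11.05
ee_pos: [575.3, 291.2, 202.8]
ee_rot: [-179.8, 0.1, 98.8]
force: [-0.0, -0.3, 0.3]
gripper_width: -0.1
gripper_force: 0.0
```

>>> apply_moves(increments=[[-1,0.0018,-0.0119,0,0,0,0],[-1,0.0018,-0.0119,0,0,0,0],[-1,0.0018,-0.0119,0,0,0,0],[-1,0.0018,-0.0119,0,0,0,0],[-1,0,0,0,0,0,0]])

```text
time_s: 11.47
ee_pos: [583.8, 243.5, 205.4]
ee_rot: [179.9, 0.1, 98.7]
force: [0.1, -0.1, 0.5]
gripper_width: 0.7
gripper_force: 0.0
```

Run:
```python
from h import *
s=cams.grab_frame("side");t=cams.grab_frame("top")
a=cv2.resize(s["color"][80:240,210:360,::-1],None,fx=2.5,fy=2.5,interpolation=2)
b=cv2.resize(t["color"][140:300,200:360,::-1],None,fx=2.5,fy=2.5,interpolation=2)
cv2.imwrite("pics/f.png",np.hstack([a,b]))
print(status.state()["force"],status.state()["ee_pos"])
```

```text
[-0.89532153 -0.97481837 -0.72540859] [583.07930331 245.19691454 204.31600685]
```

View pics/f.png

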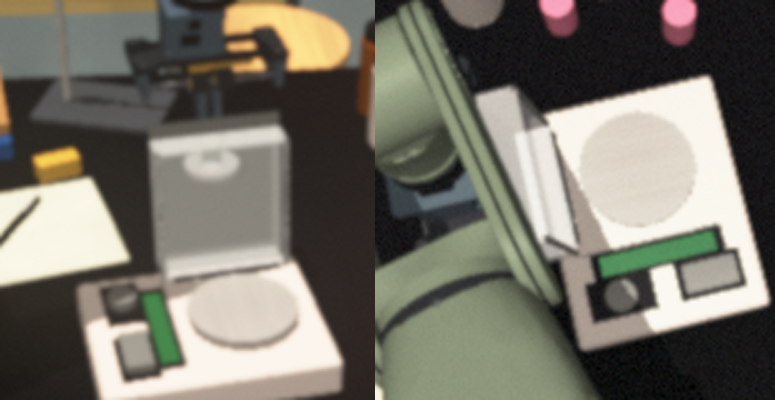

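>>> apply_moves(increments=[[-1,0.0016,-0.0104,0,0,0,0],[-1,0.0016,-0.0104,0,0,0,0],[-1,0.0019,-0.0122,0.0023,0,0,0],[-1,0.0019,-0.0122,0.0023,0,0,0],[-1,0.0019,-0.0122,0.0023,0,0,0]])

```text
time_s: 11.98
ee_pos: [591.7, 187.4, 210.8]
ee_rot: [-180.0, 0.0, 98.8]
force: [-0.5, 1.1, -0.3]
gripper_width: 0.6
gripper_force: 0.7
```

>>> apply_moves(increments=[[-1,0.0019,-0.0125,-0.001,0,0,0],[-1,0.0019,-0.0125,-0.001,0,0,0],[-1,0.0019,-0.0125,-0.001,0,0,0],[-1,0,0,0,0,0,0]])

```text
time_s: 12.32
ee_pos: [597.7, 148.1, 207.3]
ee_rot: [-180.0, 0.1, 98.7]
force: [-0.6, 0.2, 0.2]
gripper_width: 0.5
gripper_force: 0.0
```

Run:
```python
from h import *
s=cams.grab_frame("side");t=cams.grab_frame("top")
a=cv2.resize(s["color"][80:240,210:360,::-1],None,fx=2.5,fy=2.5,interpolation=2)
b=cv2.resize(t["color"][140:300,200:360,::-1],None,fx=2.5,fy=2.5,interpolation=2)
cv2.imwrite("pics/g.png",np.hstack([a,b]))
print(status.state()["force"],status.state()["ee_pos"])
```

```text
[ 0.09470809 -0.00426253  0.56324411] [597.54589587 150.26909769 207.46809619]
```

View pics/g.png

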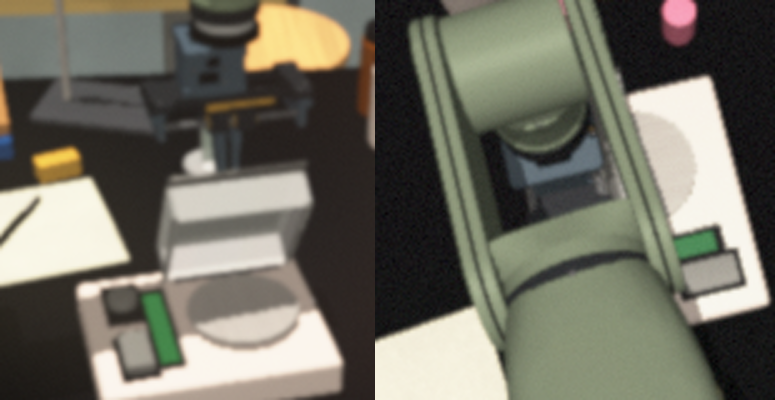

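The cover is turning as planned. It now leans over the pan, with the lip at side px (305,148) and the fingers on its outer face. I carry on along the arc.

>>> apply_moves(increments=[[-1,0.0018,-0.0119,-0.0043,0,0,0],[-1,0.0018,-0.0119,-0.0043,0,0,0],[-1,0.0018,-0.0119,-0.0043,0,0,0],[-1,0.0016,-0.0102,-0.007,0,0,0],[-1,0.0016,-0.0102,-0.007,0,0,0]])

```text
time_s: 12.83
ee_pos: [606.3, 93.7, 180.3]
ee_rot: [180.0, 0.0, 98.8]
force: [0.3, -0.4, 1.6]
gripper_width: 0.7
gripper_force: 0.6
```

>>> apply_moves(increments=[[-1,0.0016,-0.0102,-0.007,0,0,0],[-1,0.0013,-0.0082,-0.0097,0,0,0],[-1,0.0013,-0.0082,-0.0097,0,0,0],[-1,0.0013,-0.0082,-0.0097,0,0,0],[-1,0,0,0,0,0,0]])

```text
time_s: 13.25
ee_pos: [610.2, 58.6, 141.8]
ee_rot: [-179.7, 0.0, 98.7]
force: [-0.0, 0.4, -0.6]
gripper_width: 0.4
gripper_force: 0.0
```

>>> apply_moves(increments=[[-1,0.0009,-0.0057,-0.011,0,0,0],[-1,0.0009,-0.0057,-0.01,0,0,0],[-1,0.0004,-0.0025,-0.005,0,0,0],[-1,0,0,0,0,0,0],[-1,0,0,0,0,0,0]])

```text
time_s: 13.67
ee_pos: [613.6, 46.5, 118.3]
ee_rot: [-180.0, -0.0, 98.8]
force: [0.2, 0.4, -0.5]
gripper_width: 0.3
gripper_force: 0.0
```

>>> apply_moves(increments=[[-1,0,-0.001,-0.003,0,0,0],[-1,0,0,-0.003,0,0,0],[-1,0,0,0,0,0,0],[-1,0,0,0,0,0,0]])

```text
time_s: 14.0
ee_pos: [613.7, 45.7, 112.9]
ee_rot: [180.0, -0.0, 98.8]
force: [-0.5, 0.1, -0.0]
gripper_width: 0.6
gripper_force: 0.0
```

>>> apply_moves(increments=[[-1,0,0,-0.001,0,0,0],[-1,0,0,0,0,0,0],[-1,0,0,0,0,0,0]])

```text
time_s: 14.25
ee_pos: [613.8, 45.6, 111.9]
ee_rot: [180.0, -0.0, 98.8]
force: [0.0, -0.2, -0.3]
gripper_width: 0.8
gripper_force: 0.1
```

>>> apply_moves(increments=[[-1,0,0,-0.001,0,0,0],[-1,0,0,-0.001,0,0,0],[-1,0,0,0,0,0,0],[-1,0,0,0,0,0,0]])

```text
time_s: 14.58
ee_pos: [613.9, 45.5, 111.2]
ee_rot: [179.9, 0.0, 98.8]
force: [-1.1, 0.1, 5.2]
gripper_width: 0.6
gripper_force: 3.5
```

>>> apply_moves(increments=[[-1,0,0,-0.001,0,0,0],[-1,0,0,0,0,0,0],[-1,0,0,0,0,0,0]])

```text
time_s: 14.83
ee_pos: [614.0, 45.5, 111.2]
ee_rot: [179.9, 0.0, 98.8]
force: [-2.7, -0.4, 10.9]
gripper_width: 0.5
gripper_force: 5.8
```

The cover is hard against its stop: z is as predicted and the force is rising. Next I lift and go to the zero key.

>>> apply_moves(increments=[[-1,0,0,0.02,0,0,0],[-1,0,0,0.025,0,0,0],[-1,-0.025,-0.007,0,0,0,0],[-1,-0.025,-0.007,0,0,0,0],[-1,-0.025,-0.007,0,0,0,0]])

```text
time_s: 15.25
ee_pos: [538.1, 24.4, 154.1]
ee_rot: [180.0, 0.0, 98.8]
force: [-0.2, -0.3, 0.0]
gripper_width: 0.3
gripper_force: 0.0
```

>>> apply_moves(increments=[[-1,-0.026,-0.007,0,0,0,0],[-1,-0.026,-0.007,0,0,0,0],[-1,0,0,0,0,0,0],[-1,0,0,0,0,0,0],[-1,0,0,0,0,0,0]])

```text
time_s: 15.67
ee_pos: [487.8, 10.6, 154.3]
ee_rot: [179.9, 0.0, 98.8]
force: [0.7, -0.1, -0.1]
gripper_width: 0.2
gripper_force: 0.0
```

Run:
```python
from h import *
s=cams.grab_frame("side");t=cams.grab_frame("top")
a=cv2.resize(s["color"][80:240,210:360,::-1],None,fx=2.5,fy=2.5,interpolation=2)
b=cv2.resize(t["color"][140:300,200:360,::-1],None,fx=2.5,fy=2.5,interpolation=2)
p=(proj(s,[487.2,10.2,68])-[210,80])*2.5; cv2.circle(a,tuple(int(v) for v in p),2,(0,0,255),-1)
cv2.imwrite("pics/i.png",np.hstack([a,b]))
print(status.state()["force"],status.state()["ee_pos"])
```

```text
[-0.45806296  0.64427044  0.22391901] [488.0708194   10.68776061 153.97766151]
```

View pics/i.png

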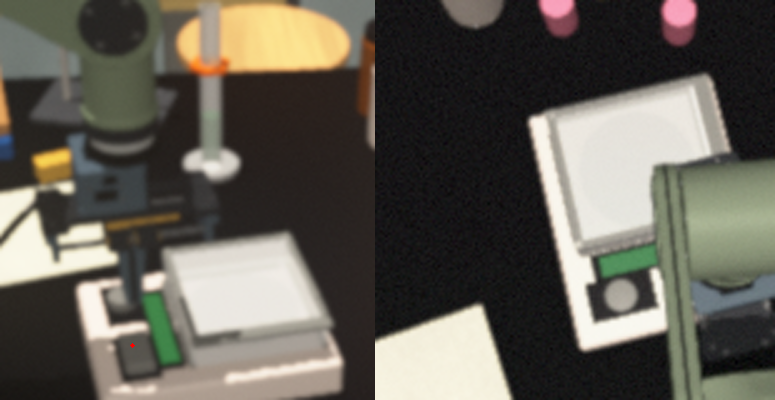

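The cover is shut over the pan in both views. The fingers hang above the bar key, whose centre is at side px (264,219), close to my projected red dot. I'll shift 3 mm to the right and descend.

>>> apply_moves(increments=[[-1,0.001,-0.003,-0.03,0,0,0],[-1,0,0,-0.025,0,0,0],[-1,0,0,-0.012,0,0,0],[-1,0,0,0,0,0,0],[-1,0,0,0,0,0,0]])

```text
time_s: 16.18
ee_pos: [488.4, 7.7, 86.4]
ee_rot: [-179.9, -0.0, 98.8]
force: [1.0, 0.2, 0.5]
gripper_width: 0.5
gripper_force: 0.0
```

>>> apply_moves(increments=[[-1,0,0,-0.002,0,0,0],[-1,0,0,-0.001,0,0,0],[-1,0,0,0,0,0,0],[-1,0,0,0,0,0,0]])

```text
time_s: 16.52
ee_pos: [488.3, 7.5, 84.5]
ee_rot: [179.9, 0.0, 98.8]
force: [-0.3, 0.2, -0.4]
gripper_width: 0.3
gripper_force: 0.0
```

>>> apply_moves(increments=[[-1,0,0,-0.001,0,0,0],[-1,0,0,-0.001,0,0,0],[-1,0,0,0,0,0,0],[-1,0,0,0,0,0,0]])

```text
time_s: 16.85
ee_pos: [488.1, 7.5, 82.2]
ee_rot: [180.0, 0.0, 98.8]
force: [0.6, 0.9, 2.2]
gripper_width: 0.6
gripper_force: 1.4
```

>>> apply_moves(increments=[[-1,0,0,-0.001,0,0,0],[-1,0,0,0,0,0,0],[-1,0,0,0,0,0,0]])

```text
time_s: 17.1
ee_pos: [488.1, 7.5, 81.3]
ee_rot: [180.0, 0.0, 98.8]
force: [-0.4, -0.8, 6.0]
gripper_width: 0.1
gripper_force: 2.8
```

>>> apply_moves(increments=[[-1,0,0,-0.001,0,0,0],[-1,0,0,0,0,0,0],[-1,0,0,0,0,0,0]])

```text
time_s: 17.35
ee_pos: [488.1, 7.5, 80.5]
ee_rot: [179.9, 0.0, 98.8]
force: [-0.8, -0.5, 7.0]
gripper_width: 0.0
gripper_force: 3.6
```

>>> apply_moves(increments=[[-1,0,0,-0.001,0,0,0],[-1,0,0,0,0,0,0],[-1,0,0,0,0,0,0]])

```text
time_s: 17.6
ee_pos: [488.1, 7.5, 79.6]
ee_rot: [179.9, 0.0, 98.8]
force: [-1.6, -0.1, 7.0]
gripper_width: 0.7
gripper_force: 3.9
```

>>> apply_moves(increments=[[-1,0,0,-0.001,0,0,0],[-1,0,0,0,0,0,0],[-1,0,0,0,0,0,0]])

```text
time_s: 17.85
ee_pos: [488.1, 7.5, 78.5]
ee_rot: [179.9, 0.0, 98.8]
force: [-0.8, 0.3, 6.0]
gripper_width: 0.4
gripper_force: 3.5
```

>>> apply_moves(increments=[[-1,0,0,-0.001,0,0,0],[-1,0,0,0,0,0,0],[-1,0,0,0,0,0,0]])

```text
time_s: 18.1
ee_pos: [488.1, 7.5, 77.2]
ee_rot: [180.0, 0.0, 98.8]
force: [0.2, -0.4, 5.0]
gripper_width: -0.0
gripper_force: 2.5
```

>>> apply_moves(increments=[[-1,0,0,-0.001,0,0,0],[-1,0,0,0,0,0,0],[-1,0,0,0,0,0,0]])

```text
time_s: 18.35
ee_pos: [488.1, 7.5, 76.0]
ee_rot: [180.0, 0.0, 98.8]
force: [0.0, 0.0, 3.6]
gripper_width: 0.4
gripper_force: 1.7
```

The force fell from about 8 N to 3.6 N at roughly 6 mm, so the key has clicked. I release it.

>>> apply_moves(increments=[[-1,0,0,0.005,0,0,0],[-1,0,0,0.01,0,0,0],[-1,0,0,0.03,0,0,0],[-1,0,0,0.04,0,0,0],[-1,-0.01,0,0.04,0,0,0]])

```text
time_s: 18.77
ee_pos: [478.1, 7.5, 201.6]
ee_rot: [-179.9, -0.0, 98.8]
force: [1.1, 0.4, 0.6]
gripper_width: 0.5
gripper_force: 0.0
```

>>> apply_moves(increments=[[-1,-0.02,0.02,0.03,0,0,0],[-1,-0.02,0.03,0,0,0,0],[-1,0,0,0,0,0,0],[-1,0,0,0,0,0,0]])

```text
time_s: 19.1
ee_pos: [436.9, 58.2, 231.2]
ee_rot: [180.0, 0.0, 99.0]
force: [-0.2, -0.2, 0.1]
gripper_width: 0.1
gripper_force: 0.0
```

Run:
```python
from h import *
s=cams.grab_frame("side");t=cams.grab_frame("top")
a=cv2.resize(s["color"][80:380,210:400,::-1],None,fx=1.9,fy=1.9,interpolation=2)
b=cv2.resize(t["color"][140:300,200:500,::-1],None,fx=1.4,fy=1.4,interpolation=2)
b=cv2.copyMakeBorder(b,0,a.shape[0]-b.shape[0],0,0,0)
cv2.imwrite("pics/j.png",np.hstack([a,b]))
```

```text
(no output)
```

View pics/j.png

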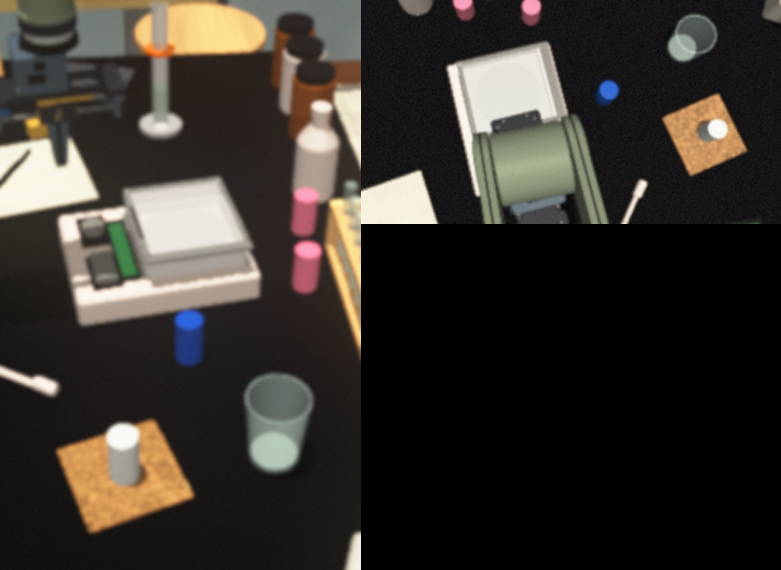

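The cover is shut at side (307,195), the cylinder stands upright on the mat at side (275,330), and the arm is clear of everything.

```bash
python3 -c "
from workcell import env
print(env.job_done())"
```

```text
the job is handed in; nothing more can be done
None
```

The job is handed in, with no verdict returned: the cylinder stands upright on the mat, the cover is shut, and the zero key was pressed about 6 mm (past its click) and released; I did not touch the power key or the bystanders.

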